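# Lay out the column-change kit

### The arm

A 6-joint arm with a two-finger parallel gripper is mounted at the origin on a cart in front of the work surface, level with it; the furniture and walls round the work are solid. World frame = base frame: x ahead of the robot, y to its left, z up, the work surface at z = 0. Lengths are in m, angles in rad, forces in N, time in s.
With the tool pointing down it reaches from about 0.375 to 0.925 m from the base axis. Payload 5.7 kg.
Tool frame: the origin (TCP) lies on the centre line of the jaws, within the pads' length; the fingertips stand 14 mm ahead of it and the grasp point (between the pads) lies 5 mm behind it (manip.finger_overhang is the distance from the TCP to the fingertips, in m); z points along the fingers, y is the line along which they close (so a half turn about z gives the same grasp; the last joint's range is limited). The gripper opens to 85 mm and grips with 20 to 120 N. Pads are 22 mm wide; open, the fingers measure 114 mm over their backs; the gripper's body (76 mm by 85 mm) begins 54 mm behind the grasp point. The pads swing forward as they close: fully open they stand 13 mm farther back than shut.
Start: joints at [1.19, 0.359, 1.51, -0, 1.272, -0.115], TCP at [0.158, 0.579, 0.245] pointing down, gripper open.
Joint ranges: [-2.97, 2.97], [-1.01, 2.36], [0.21, 2.38], [-0.96, 4.11], [0.2, 2.71], [-2.98, 2.98]. Speed limits (rad/s): [2.39, 2.39, 3.14, 3.14, 3.14, 3.14].

### API

Orientations are given as a unit quaternion [w, x, y, z].
In Python, from rig import manip gives the robot as it stands.
- The arm moves only by the tool apply_moves, never from a script. Its argument "increments" is a list that holds one entry, the list of rows, each a list of 5 numbers: the closure, from -1 (fully open) to 1 (shut), then the shift along the tool's x, y, z in mm, then the turn about the tool's z in degrees. In form: [[[gripper, tx, ty, tz, spin], ...]]. A call has 1 to 10 rows; each row shifts and turns the commanded pose from where the row before left it, along the tool's axes as they then stand; what a row does not reach is not made up. A row lasts 1/12 s, in which the tool goes at most 41.7 mm and 7.16 degrees, less where a joint would pass 70% of its speed; a pose out of reach is approached as far as the arm can. A call with a gripper value outside its range is refused whole. The fingers move at their own pace and stop on an object; "force" is the grip in N (left out, the last holds). Time passes only in rows, so rows that do not move let the fingers close. It gives the time, the measured TCP pose, the force, the opening and the grip force at its end, in the units of the state.
- manip.observe(): the state, without advancing time (a new reading comes with each control period).
- manip.get_image(name): name is "scene" or "top" or "wrist"; returns (picture, depth): 420x560x3 uint8, red, green, blue; 420x560 float32, m along the optical axis (not along the pixel's ray), 0 where there is no reading.
- manip.get_calibration(name): a dict with "fx", "fy", "cx", "cy" (pixels), "k1" (the pictures are not rectified: a ray, as slopes to the right and down, at radius r is drawn at 1 + k1 r^2 times it, then the intrinsics apply), "rvec" (rotation vector, rad) and "tvec" (3), from world to camera coordinates, as OpenCV has them; the wrist camera has in their place "tool_from_camera" (4x4, takes a point from camera to tool coordinates, whose origin is the TCP and whose axes are the flange's). Camera axes: x right, y down, z forward; pixel columns grow to the right and rows downward; lengths in m; the calibration is good to about 2 mm. A picture is of the moment at which its call begins: read the wrist's pose just before it. get_calibration takes no time and is no camera call.
- manip.job_done(): hands the job in; it is judged then, once.
The state is a dict: "time_s": time; "joint_positions": joint angles; "dq": joint speeds; "tau": joint torques, N m; "ee_pos": TCP position; "eef_rot": TCP orientation; "wrist_force": force on the tool from outside, world axes, zero at the start; "wrist_torque": the same for the moment, N m; "finger_gap": finger opening in m; "grip_force": force on a finger pad.
Only numpy, scipy, OpenCV 4.12 (cv2) and the standard library are available. Lean on these libraries where they do the work, as an engineer would, in place of code of your own. Each camera call takes 0.05 s, during which the arm holds its last target. There are 200 camera calls.

### The job

Lay out the column-change kit in the aluminium tray on the left: the long column, the spanner and the tweezers each lying fully down in the nest cut to its own length and shape, and the vial standing upright in the round well. The short column and the syringe are not part of the kit: leave them where they lie.

Things in the scene. Friction and masses are not known exactly. Their poses are not given: they have to be found in the camera images.
- column_long: the long steel separation column, a straight rod with hexagon nuts at both ends, lying down: 182 mm long, rod 10 mm across, end nuts 15 mm, 13 mm high, 110 g. Starts on the dark mat, 2 mm thick. Origin: centre of its underside; its y axis runs along its length. Grip it across the rod at its middle.
- spanner: steel double open-end spanner lying flat: 158 mm long, shank 9 mm wide and 4 mm thick, jaws 23 mm wide and 5 mm thick, 60 g. Starts on the dark mat, 2 mm thick. Origin: centre of its underside; its y axis runs along its length. Grip it across the shank at its middle.
- tweezers: steel tweezers lying on their side: 122 mm long, 12 mm wide, 9 mm high, 20 g, rigid. Starts on the dark mat, 2 mm thick. Origin: centre of its underside; its y axis runs along its length. Grip them across the 12 mm at their middle.
- vial: small clear glass vial with a screw cap, standing upright: 12 mm diameter, 32 mm high, 12 g. Starts on the dark mat, 2 mm thick. Origin: centre of its underside, z up.
- column_short: look-alike: a shorter steel separation column with end nuts, 132 mm long, 13 mm high; not part of the kit, stays where it lies. Starts on the dark mat, 2 mm thick. Origin: centre of its underside; its y axis runs along its length.
- syringe: look-alike: slender glass microlitre syringe with a steel needle and plunger, 140 mm long, 12 mm wide and high; not part of the kit, stays where it lies. Starts on the dark mat, 2 mm thick. Origin: centre of its underside; its y axis runs along its length.
- insert_column: foam insert in the aluminium tray (any of its four places), 56 x 200 x 13 mm, y along its length, origin: centre of its underside, 2 mm above the desk. Dark foam 9 mm on a 4 mm grey base. Cut through the foam, the longest nest: 192 mm, 18 mm wide, 23 mm over the last 32 mm at each end; floor 4 mm above the origin. A 50 mm finger trough crosses it at mid length. Either way round will do.
- insert_spanner: foam insert in the aluminium tray (any of its four places), 56 x 200 x 13 mm, y along its length, origin: centre of its underside, 2 mm above the desk. Dark foam 9 mm on a 4 mm grey base. Cut through the foam, a nest 170 mm long, 18 mm wide, 30 mm over the last 39 mm at each end; floor 4 mm above the origin. A 50 mm finger trough crosses it at mid length. Either way round will do.
- insert_tweezers: foam insert in the aluminium tray (any of its four places), 56 x 200 x 13 mm, y along its length, origin: centre of its underside, 2 mm above the desk. Dark foam 9 mm on a 4 mm grey base. Cut through the foam, the shortest nest: 134 mm, 20 mm wide; floor 4 mm above the origin. A 50 mm finger trough crosses it at mid length. Either way round will do.
- insert_vial: foam insert in the aluminium tray (any of its four places), 56 x 200 x 13 mm, y along its length, origin: centre of its underside, 2 mm above the desk. Dark foam 9 mm on a 4 mm grey base. Uncut but for a round well, 19 mm diameter, centred on the origin, its floor 4 mm above it. The well is in a foam bridge 30 mm wide (x) and 50 mm long; finger room beside it. Tray rim 19 mm above the desk.

How it is judged:
At the end, for the whole second after the job is handed in: Column, spanner and tweezers lie on their own nest's floor (8 mm across, 12 mm along, 3 mm in height, 0.1 rad; either way round), the vial stands in its well (6 mm, 3 mm in height, tilt 0.15 rad); all released and at rest; short column and syringe within 20 mm of their start (x of column_long in the frame of insert_column between -0.008 and 0.008 m and y of column_long in the frame of insert_column between -0.012 and 0.012 m and z of column_long in the frame of insert_column between 0.001 and 0.007 m and angle between the y axis of column_long and the y axis of insert_column, either way round below 0.1 rad and linear speed of each of column_long, spanner, tweezers, vial below 0.02 m/s and x of spanner in the frame of insert_spanner between -0.008 and 0.008 m and y of spanner in the frame of insert_spanner between -0.012 and 0.012 m and z of spanner in the frame of insert_spanner between 0.001 and 0.007 m and angle between the y axis of spanner and the y axis of insert_spanner, either way round below 0.1 rad and x of tweezers in the frame of insert_tweezers between -0.008 and 0.008 m and y of tweezers in the frame of insert_tweezers between -0.012 and 0.012 m and z of tweezers in the frame of insert_tweezers between 0.001 and 0.007 m and angle between the y axis of tweezers and the y axis of insert_tweezers, either way round below 0.1 rad and x of vial in the frame of insert_vial between -0.006 and 0.006 m and y of vial in the frame of insert_vial between -0.006 and 0.006 m and z of vial in the frame of insert_vial between 0.001 and 0.007 m and angle between vial's own z axis and vertical below 0.15 rad and distance of each of column_short, syringe from where it was at the start of the episode below 0.02 m); the robot touches nothing.
It fails at once if the short column or the syringe is moved more than 20 mm (distance of any of column_short, syringe from where it was at the start of the episode above 0.02 m).
It also fails if it takes over 96 s, if anything falls off the work surface, if the arm or the gripper's body presses on something with over 40 N, if the wrist force passes 120 N, or if a joint passes its speed limit or range.

## Working session

There is one attempt and no reset: what is moved stays moved. The work goes in short steps, Python scripts to look and compute and a tool call to move; the robot and the scene stay as the last step left them, time stands still between calls to the robot, and variables do not carry over. Pictures are saved under pics/ and viewed, at most 14 in all, crops included, and the job is handed in when it is done.

Besides the shell and the picture viewer there is one more tool, called by a JSON object that holds its "op" and its "data", one argument or row to a line. apply_moves: Moves the arm, as the interface text tells. Its arguments: {"type":"object","properties":{"increments":{"type":"array","items":{"type":"array","items":{"type":"array","items":{"type":"number"}}}},"force":{"type":"number"}},"required":["increments"]}

```bash
ls; mkdir -p pics; python3 - <<'E'
from rig import manip
import cv2,numpy as np
print(manip.observe())
for n in("top","scene"):
    im,d=manip.get_image(n); cv2.imwrite(f"pics/{n}0.png",im[:,:,::-1]); np.savez(f"pics/{n}0.npz",im=im,d=d)
for n in("top","scene","wrist"):print(n,manip.get_calibration(n))
E
```

```text
pics
{'time_s': 0.0, 'joint_positions': array([ 1.18992645e+00,  3.59527407e-01,  1.51142953e+00,  4.59673943e-05,
        1.27250933e+00, -1.15112863e-01]), 'dq': array([-0.00079775,  0.00080138,  0.00152698,  0.00160309,  0.00156773,
       -0.00044418]), 'tau': array([-9.30714305e-04, -5.27635396e+01, -2.78606522e+01, -4.53234388e-04,
        1.33008431e-02, -6.73726095e-05]), 'ee_pos': array([0.15733885, 0.57832574, 0.24444134]), 'eef_rot': array([-2.51236449e-04,  1.32494477e-01,  9.91183301e-01, -9.02756070e-04]), 'wrist_force': array([ 0.56515922, -0.44116605,  0.03298689]), 'wrist_torque': array([-0.01215997, -0.04781698,  0.03332542]), 'grip_force': 0.0, 'finger_gap': 0.08519409363800542}
top {'fx': 448.37944545360136, 'fy': 448.37944545360136, 'cx': 281.0493824964201, 'cy': 204.5741470685859, 'k1': -0.14499442534455967, 'rvec': array([ 2.10996705, -2.11189704,  0.19226642]), 'tvec': array([0.14376788, 0.53752468, 1.05065491])}
scene {'fx': 449.4390161789622, 'fy': 449.4390161789622, 'cx': 287.37595275268126, 'cy': 217.09183767689933, 'k1': 0.03759258480674364, 'rvec': array([ 2.23819763, -1.09622046,  0.40134101]), 'tvec': array([-0.22827377,  0.41940871,  0.74826369])}
wrist {'fx': 342.09175533961786, 'fy': 342.09175533961786, 'cx': 275.0698882276588, 'cy': 214.65012729441182, 'k1': -0.028916555961656397, 'tool_from_camera': array([[ 5.92577691e-04, -9.52080432e-01, -3.05847184e-01,
         7.81773847e-02],
       [ 9.99999383e-01,  2.76693208e-04,  1.07616860e-03,
         9.28324977e-04],
       [-9.39973226e-04, -3.05847633e-01,  9.52080008e-01,
        -1.27917443e-01],
       [ 0.00000000e+00,  0.00000000e+00,  0.00000000e+00,
         1.00000000e+00]])}
```

View pics/top0.png

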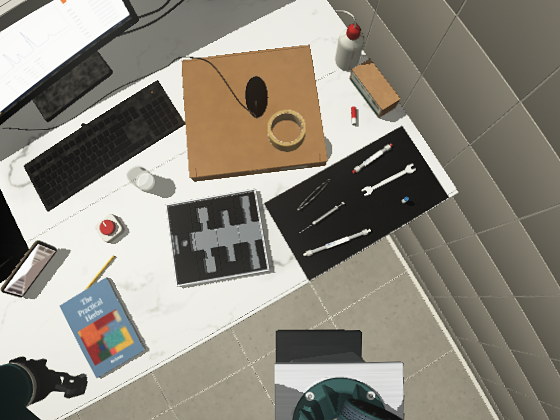

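View pics/scene0.png

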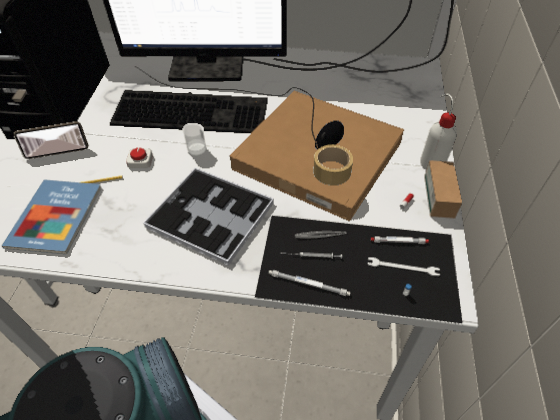

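Top view: tray centred near (219,238); tweezers (313,195), syringe (322,217), long column (337,243), short column (373,158), spanner (388,179), vial (406,200).

```bash
cat > h.py <<'E'
import numpy as np,cv2
from scipy.spatial.transform import Rotation as R
from rig import manip
def cam(name,st=None):
    """calibration dict, camera rotation (world<-cam), camera centre"""
    c=manip.get_calibration(name)
    if name=="wrist":
        q=np.asarray(st["eef_rot"]);Rt=R.from_quat(np.r_[q[1:],q[0]]).as_matrix()
        T=np.asarray(c["tool_from_camera"]);return c,Rt@T[:3,:3],Rt@T[:3,3]+st["ee_pos"]
    Rc=R.from_rotvec(c["rvec"]).as_matrix();return c,Rc.T,-Rc.T@c["tvec"]
def ray(c,uv):
    uv=np.atleast_2d(np.asarray(uv,float));d=np.c_[(uv[:,0]-c["cx"])/c["fx"],(uv[:,1]-c["cy"])/c["fy"]];s=d.copy()
    for _ in range(15): s=d/(1+c["k1"]*(s**2).sum(1,keepdims=True))
    return np.c_[s,np.ones(len(s))]
def onplane(cm,uv,z):
    c,Rw,o=cm;d=ray(c,uv)@Rw.T;return o+d*((z-o[2])/d[:,2:3])
def cloud(cm,d):
    c,Rw,o=cm;v,u=np.mgrid[:420,:560];r=ray(c,np.c_[u.ravel(),v.ravel()])*d.reshape(-1,1)
    return (r@Rw.T+o).reshape(420,560,3)
def project(cm,P):
    c,Rw,o=cm;p=(np.atleast_2d(P)-o)@Rw;s=p[:,:2]/p[:,2:];s=s*(1+c["k1"]*(s**2).sum(1,keepdims=True))
    return s*c["fx"]+[c["cx"],c["cy"]]
def ortho(im,cm,x0,x1,y0,y1,z,res):
    """resample picture to plan view at height z: up = +x, left = +y, res m/px"""
    xs=np.arange(x1,x0,-res);ys=np.arange(y1,y0,-res);Y,X=np.meshgrid(ys,xs)
    uv=project(cm,np.c_[X.ravel(),Y.ravel(),np.full(X.size,z)]).reshape(X.shape+(2,)).astype(np.float32)
    return cv2.remap(im,uv[...,0],uv[...,1],cv2.INTER_LINEAR)
def shot(tag):
    st=manip.observe();im,d=manip.get_image("wrist");np.savez(f"pics/{tag}.npz",im=im,d=d,pos=st["ee_pos"],rot=st["eef_rot"])
    return im,d,cam("wrist",st)
def load(tag):
    f=np.load(f"pics/{tag}.npz");return f["im"],f["d"],cam("wrist",dict(ee_pos=f["pos"],eef_rot=f["rot"]))
E
python3 - <<'E'
from h import *
f=np.load("pics/top0.npz");cm=cam("top");P=cloud(cm,f["d"])
for n,(u,v) in dict(tray=(219,238),well=(180,240),tw=(313,195),syr=(322,217),cl=(337,243),cs=(373,158),sp=(388,179),vial=(406,200),mat=(290,220),desk=(270,280),tc1=(168,206),tc2=(259,191),tc3=(271,270),tc4=(178,285)).items():
    print(n,P[v,u].round(4),onplane(cm,(u,v),.005)[0].round(3))
o=ortho(f["im"],cm,.3,.9,-.45,.35,.008,.001);cv2.imwrite("pics/ortho0.png",o[:,:,::-1])
E
```

```text
tray [0.4606 0.3021 0.0068] [0.461 0.302 0.005]
well [0.454  0.4005 0.0165] [0.455 0.403 0.005]
tw [0.5723 0.0615 0.006 ] [0.573 0.061 0.005]
syr [0.5135 0.0397 0.0123] [0.515 0.039 0.005]
cl [0.4469 0.0029 0.0123] [0.448 0.002 0.005]
cs [ 0.6694 -0.097   0.0147] [ 0.672 -0.099  0.005]
sp [ 0.6144 -0.1355  0.0077] [ 0.615 -0.136  0.005]
vial [ 0.5528 -0.1731  0.0338] [ 0.559 -0.181  0.005]
mat [0.5075 0.1211 0.003 ] [0.507 0.121 0.005]
desk [0.3551 0.1718 0.0005] [0.355 0.172 0.005]
tc1 [0.545  0.4399 0.0019] [0.544 0.439 0.005]
tc2 [0.5844 0.2015 0.0012] [0.584 0.201 0.005]
tc3 [ 0.3804  0.1695 -0.0028] [0.38  0.169 0.005]
tc4 [0.3406 0.4003 0.0214] [0.341 0.404 0.005]
```

View pics/ortho0.png

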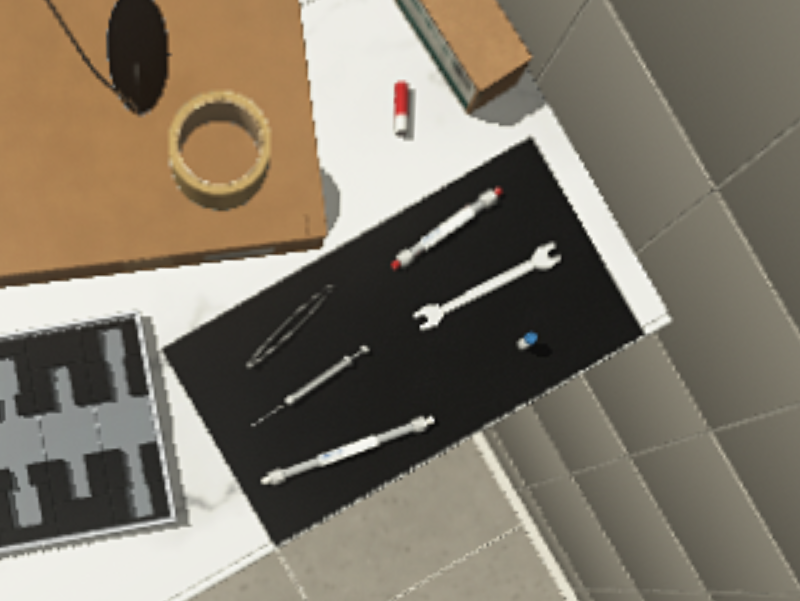

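{"op": "apply_moves", "data": {
  "increments": [
    [[-1, -34, -19, 6, 0], [-1, -34, -19, 6, 0], [-1, -34, -19, 6, 0], [-1, -34, -19, 6, 0], [-1, -34, -19, 6, 0], [-1, -34, -19, 6, 0], [-1, -34, -19, 6, 0], [-1, -34, -19, 6, 0], [-1, -34, -19, 6, 0], [-1, -34, -19, 6, 0]]
  ]
}}

```text
time_s: 0.93
ee_pos: [0.4366, 0.3046, 0.1848]
eef_rot: [-0.0, 0.132, 0.991, -0.0]
wrist_force: [0.8, 0.9, -0.1]
finger_gap: 0.0854
grip_force: 0.0
```

{"op": "apply_moves", "data": {
  "increments": [
    [[-1, -20, 0, 10, 0], [-1, 0, 0, 0, 0], [-1, 0, 0, 0, 0]]
  ]
}}

```text
time_s: 1.18
ee_pos: [0.4554, 0.3001, 0.1744]
eef_rot: [-0.001, 0.134, 0.991, -0.0]
wrist_force: [-1.4, -0.2, -0.2]
finger_gap: 0.0855
grip_force: 0.0
```

```bash
python3 - <<'E'
from h import *
im,d,cm=shot("w1");P=cloud(cm,d)
o=ortho(im,cm,.33,.59,.15,.46,.015,.0005);cv2.imwrite("pics/w1o.png",o[:,:,::-1])
Z=np.zeros((420,560));print(P[::60,::80,2].round(3))
E
```

```text
[[-0.293 -0.385 -0.003 -0.002 -0.002 -0.001 -0.002]
 [-0.865 -0.003 -0.001 -0.003  0.014 -0.002 -0.001]
 [-0.839  0.    -0.001  0.015  0.014  0.013  0.001]
 [ 0.001 -0.002  0.005  0.005  0.005  0.015 -0.001]
 [ 0.001  0.002  0.016  0.006  0.014  0.013 -0.001]
 [ 0.001  0.001  0.192  0.006  0.01   0.194 -0.   ]
 [ 0.001  0.221 -0.001 -0.001  0.033  0.231  0.22 ]]
```

View pics/w1o.png

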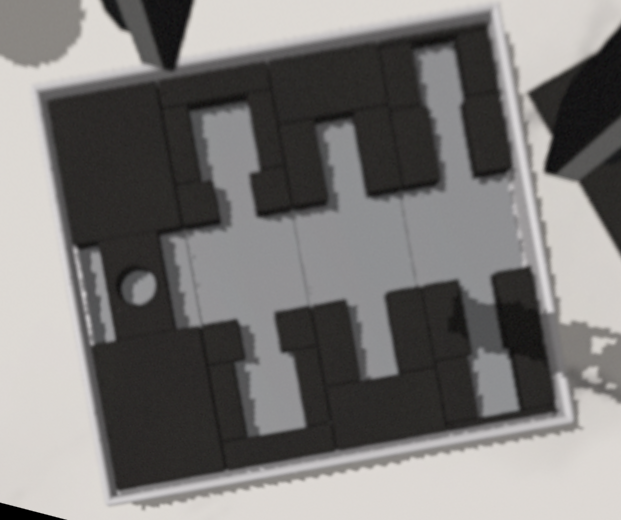

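Tray view (plan, 0.5 mm/px): foam corners (48,100), (488,24), (555,412), (118,488); from left: vial well (138,287), spanner nest, tweezers nest, column nest on the right.

{"op": "apply_moves", "data": {
  "increments": [
    [[-1, -17, -32, -3, 0], [-1, -17, -32, -3, 0], [-1, -17, -32, -3, 0], [-1, -17, -32, -3, 0], [-1, -17, -32, -3, 0], [-1, -17, -32, -3, 0], [-1, -17, -32, -3, 0], [-1, 0, 0, 0, 0], [-1, 0, 0, 0, 0]]
  ]
}}

```text
time_s: 1.98
ee_pos: [0.511, 0.0532, 0.1968]
eef_rot: [0.0, 0.133, 0.991, 0.0]
wrist_force: [0.4, 1.1, -0.2]
finger_gap: 0.0854
grip_force: 0.0
```

```bash
python3 - <<'E'
from h import *
im,d,cm=shot("w2")
o=ortho(im,cm,.36,.70,-.24,.18,.006,.0006);cv2.imwrite("pics/w2o.png",o[:,:,::-1])
E
```

{"op": "apply_moves", "data": {
  "increments": [
    [[-1, -9, -22, -2, 7], [-1, -12, -20, -2, 7], [-1, -14, -18, -2, 7], [-1, -17, -16, -2, 7], [-1, -19, -13, -2, 7], [-1, -10, -5, 0, 7], [-1, 0, 0, 0, 7], [-1, 0, 0, 0, 6], [-1, 0, 0, 0, 0], [-1, 0, 0, 0, 0]]
  ]
}}

```text
time_s: 2.87
ee_pos: [0.5323, -0.0699, 0.2062]
eef_rot: [-0.0, 0.573, 0.82, 0.0]
wrist_force: [0.8, 1.0, -0.9]
finger_gap: 0.0852
grip_force: 0.0
```

```bash
python3 - <<'E'
from h import *
im,d,cm=shot("w3")
o=ortho(im,cm,.36,.70,-.24,.18,.006,.0006);cv2.imwrite("pics/w3o.png",o[:,:,::-1])
E
```

```text
(no output)
```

View pics/w2o.png

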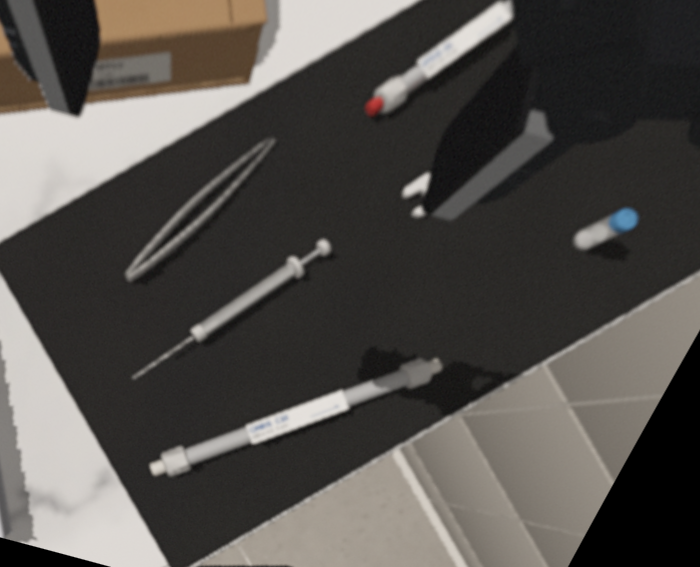

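View pics/w3o.png

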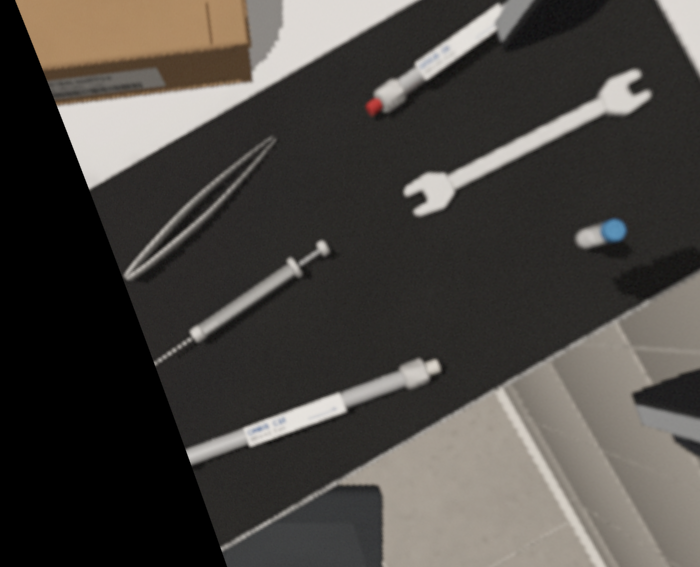

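Plan (0.6 mm/px): column ends (150,468)/(441,367), tweezers (128,277)/(272,138), spanner ends (408,203)/(646,82), vial base ≈(586,238) and cap (614,230)/(625,219) in the two views, syringe and short column where expected. Now I'll refine numerically.

```bash
python3 - <<'E'
from h import *
def seg(tag,z,r0,r1,c0,c1,thr,name,big=True):
    im,d,cm=load(tag);P=cloud(cm,d);res=.0004
    x1,x0=.7-.0006*r0,.7-.0006*r1;y1,y0=.18-.0006*c0,.18-.0006*c1
    o=ortho(im,cm,x0,x1,y0,y1,z,res);m=(o.max(2)>thr).astype(np.uint8)
    m=cv2.morphologyEx(m,cv2.MORPH_CLOSE,np.ones((3,3)))
    n,l,s,c=cv2.connectedComponentsWithStats(m);k=1+np.argmax(s[1:,4])
    pts=np.argwhere(l==k)[:,::-1].astype(np.float32);(cx,cy),wh,a=cv2.minAreaRect(pts)
    b=cv2.boxPoints(((cx,cy),wh,a));e=sorted([b[1]-b[0],b[2]-b[1]],key=np.linalg.norm)[1]
    Zo=ortho(P[:,:,2].astype(np.float32),cm,x0,x1,y0,y1,z,res)[l==k]
    print(name,tag,"xy",np.round([x1-cy*res,y1-cx*res],4),"wh",np.round(np.array(wh)*res*1e3,1),"ang",round(np.degrees(np.arctan2(-e[0],-e[1])),1),"z",np.percentile(Zo,[10,50,90]).round(4))
seg("w2",.0085,340,500,120,460,75,"col")
seg("w2",.008,125,290,115,285,75,"tw");seg("w3",.008,125,290,115,285,75,"tw")
seg("w3",.006,60,225,395,665,90,"span")
seg("w2",.006,230,390,120,345,75,"syr")
for t in("w2","w3"):
    seg(t,.034,195,255,560,650,100,"vial")
    im,d,cm=load(t);o=ortho(im,cm,.53,.59,-.22,-.15,.034,.0005).astype(int);m=(o[:,:,2]-o[:,:,0])>40
    r,c=np.argwhere(m).mean(0);A=np.array([.59-.0005*r,-.15-.0005*c,.034]);oo=cm[2];print("cap@.034",A.round(4),"n",m.sum())
    if t=="w2":A2,o2=A,oo
# triangulate cap rays
d1=(A2-o2);d2=(A-oo);M=np.c_[d1,-d2];s=np.linalg.lstsq(M,oo-o2,rcond=None)[0];print("cap tri",(o2+s[0]*d1).round(4),(oo+s[1]*d2).round(4))
# tray fit: depth cloud, foam top vs floor
im,d,cm=load("w1");P=cloud(cm,d).reshape(-1,3);g=im.max(2).reshape(-1)
c0=np.array([.59-.0005*256,.46-.0005*302.25])
from scipy.optimize import minimize
def model(X,Y):  # insert coords: X across (tray +y to left => centres), Y along
    f=np.zeros(X.shape,bool)
    ax=X-(-84);
    for cx,L,w,we,le in((84,192,18,23,32),(-28,170,18,30,39),(28,134,20,20,10)):
        x=np.abs(X-cx);y=np.abs(Y);f|=(y<L/2)&(x<np.where(y>L/2-le,we/2,w/2));f|=(y<25)&(x<28)
    return f
sel=(P[:,0]>.36)&(P[:,0]<.56)&(P[:,1]>.17)&(P[:,1]<.43);Q=P[sel];gs=g[sel];ok=(Q[:,2]>0)&(Q[:,2]<.022);Q=Q[ok];gs=gs[ok]
fl=Q[:,2]<.0105
print("floor z",np.median(Q[(gs>110)&fl,2]).round(4),"foam z",np.median(Q[gs<60,2]).round(4))
def cost(p):
    a=p[2];dx=(Q[:,:2]-p[:2])*1e3;Y=dx@[np.cos(a),np.sin(a)];X=-(dx@[-np.sin(a),np.cos(a)])
    k=(abs(Y)<97)&(X>-50)&(X<108);return np.mean(model(X,Y)[k]!=fl[k])
best=min(((cost((c0[0]+i*.001,c0[1]+j*.001,a)),i,j,a) for i in range(-6,7) for j in range(-6,7) for a in np.arange(.14,.22,.01)))
p=minimize(cost,[c0[0]+best[1]*.001,c0[1]+best[2]*.001,best[3]],method="Nelder-Mead",options=dict(initial_simplex=[[c0[0]+best[1]*.001+e[0],c0[1]+best[2]*.001+e[1],best[3]+e[2]] for e in((0,0,0),(.002,0,0),(0,.002,0),(0,0,.02))]))
print("corner c",c0,"fit",p.x.round(4),p.fun.round(4))
a=p.x[2]
for n,X in(("vial",-84),("span",-28),("tw",28),("col",84)):print(n,(p.x[:2]-X*1e-3*np.array([-np.sin(a),np.cos(a)])).round(4))
E
```

```text
col w2 xy [ 0.427  -0.0486] wh [94. 54.] ang -90.0 z [-0.8627 -0.7716 -0.0314]
tw w2 xy [0.6082 0.082 ] wh [33.6 58. ] ang -90.0 z [-0.002  -0.0014  0.0005]
tw w3 xy [0.5751 0.0603] wh [ 14.9 122.3] ang -46.7 z [0.0015 0.0048 0.01  ]
span w3 xy [ 0.6145 -0.1362] wh [ 24.7 160.7] ang -62.9 z [0.0015 0.0054 0.0066]
syr w2 xy [0.5119 0.0408] wh [ 14.3 144. ] ang -54.0 z [0.0016 0.0099 0.0117]
vial w2 xy [ 0.5539 -0.1664] wh [12.  24.5] ang -68.6 z [0.0201 0.0303 0.0331]
cap@.034 [ 0.5555 -0.1707  0.034 ] n 627
vial w3 xy [ 0.5562 -0.1664] wh [12.3 24. ] ang -77.5 z [0.0119 0.0274 0.0331]
cap@.034 [ 0.5573 -0.1716  0.034 ] n 570
cap tri [ 0.5578 -0.1753  0.0285] [ 0.5582 -0.1749  0.0283]
floor z 0.0051 foam z 0.0141
corner c [0.462    0.308875] fit [0.462  0.309  0.1783] 0.0317
vial [0.4471 0.3916]
span [0.457  0.3365]
tw [0.4669 0.2814]
col [0.4769 0.2263]
```

{"op": "apply_moves", "data": {
  "increments": [
    [[0, 24, -13, 29, 1], [0, 24, -13, 29, 0], [0, 24, -13, 29, 0], [0, 24, -13, 29, 0], [0, 0, 0, 20, 0], [0, 0, 0, 20, 0], [0, 0, 0, 0, 0], [0, 0, 0, 0, 0]]
  ]
}}

```text
time_s: 3.58
ee_pos: [0.4515, 0.0026, 0.0499]
eef_rot: [-0.001, 0.581, 0.814, -0.001]
wrist_force: [0.1, -0.8, -0.3]
finger_gap: 0.0427
grip_force: 0.0
```

```bash
python3 -c "
from rig import manip;s=manip.observe();print(manip.finger_overhang,s['ee_pos'],s['eef_rot'],s['finger_gap'])"
```

```text
0.014 [0.45150502 0.00263378 0.04993559] [-1.00290134e-03  5.81184258e-01  8.13771201e-01 -5.32706782e-04] 0.042731513928303884
```

{"op": "apply_moves", "data": {
  "increments": [
    [[0, 0, -2, 16, 0], [0, 0, 0, 14, 0], [0, 0, 0, 3, 0], [0, 0, 0, 0, 0], [1, 0, 0, 0, 0], [1, 0, 0, 0, 0], [1, 0, 0, 0, 0], [1, 0, 0, 0, 0], [1, 0, 0, 0, 0], [1, 0, 0, 0, 0]]
  ],
  "force": 50
}}

```text
time_s: 4.42
ee_pos: [0.4511, 0.0011, 0.0184]
eef_rot: [0.001, 0.582, 0.813, 0.0]
wrist_force: [-0.8, 0.1, 8.0]
finger_gap: 0.0071
grip_force: 48.9
```

{"op": "apply_moves", "data": {
  "increments": [
    [[1, 0, 0, -5, 0], [1, 0, 0, -20, 0], [1, 0, 0, -35, 0], [1, 0, 0, -30, 0], [1, 0, 0, -30, 0], [1, 0, 0, 0, 0], [1, 0, 0, 0, 0]]
  ]
}}

```text
time_s: 5.0
ee_pos: [0.4517, 0.0011, 0.1394]
eef_rot: [0.002, 0.582, 0.813, 0.001]
wrist_force: [0.4, 0.2, -0.9]
finger_gap: 0.0069
grip_force: 49.1
```

```bash
python3 - <<'E'
from h import *
im,d,cm=shot("w4");s=manip.observe();print(s['finger_gap'],s['wrist_force'],s['ee_pos'])
cv2.imwrite("pics/w4.png",im[:,:,::-1])
E
```

```text
0.0072460198412660866 [-0.09843872  0.52112884 -0.93378653] [0.45044836 0.00124682 0.13797779]
```

View pics/w4.png

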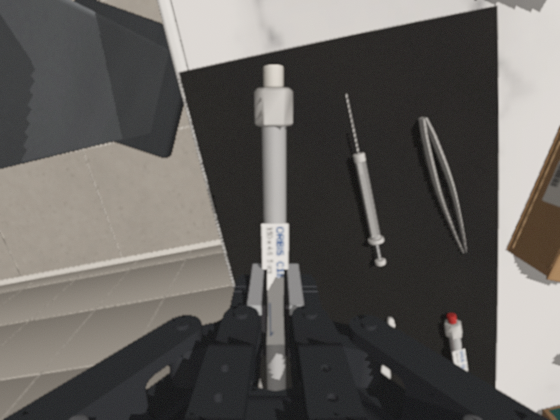

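Column held straight between the pads, visible tip at (273,65). Check its centring in the jaws.

```bash
cat >> h.py <<'E'
def intool(cm,uv,tz):
    c=cm[0];T=np.asarray(c["tool_from_camera"]);r=ray(c,uv)@T[:3,:3].T;o=T[:3,3];return (o+r*((tz-o[2])/r[:,2:3]))*1e3
def go(x,y,z,psi,p=None):
    """total tool-axes shift (mm) and spin (deg) to a target: translation first, in present axes"""
    s=manip.observe();q=s["eef_rot"];a=2*np.arctan2(q[2],q[1])-np.pi/2;d=(np.array([x,y])-s["ee_pos"][:2])*1e3
    k=(np.degrees(a)-psi+90)%180-90
    print("psi",np.degrees(a).round(1),"t",(d@[-np.sin(a),np.cos(a)]).round(1),(d@[np.cos(a),np.sin(a)]).round(1),(1e3*(s["ee_pos"][2]-z)).round(1),"spin",k.round(1),"j6",s["joint_positions"][5].round(2))
E
python3 - <<'E'
from h import *
im,d,cm=load("w4");print(intool(cm,[(273,65),(257,107),(292,107)],.010))
go(.4769,.2263,.10,.1783*57.3+90)
E
```

```text
[[ 9.35034003e+01  1.20122330e-02  1.00000000e+01]
 [ 7.84539041e+01 -6.17459189e+00  1.00000000e+01]
 [ 7.84614666e+01  7.32149775e+00  1.00000000e+01]]
psi 18.8 t 204.6 97.5 38.0 spin -81.4 j6 -0.48
```

{"op": "apply_moves", "data": {
  "increments": [
    [[1, 34, 16, 0, 0], [1, 34, 16, 0, 0], [1, 34, 16, 0, 0], [1, 34, 16, 0, 0], [1, 34, 16, 0, 0], [1, 34, 16, 0, 0], [1, 0, 0, 0, -7], [1, 0, 0, 0, -7], [1, 0, 0, 0, -7], [1, 0, 0, 0, -7]]
  ]
}}

```text
time_s: 5.88
ee_pos: [0.4739, 0.2253, 0.1352]
eef_rot: [-0.002, 0.365, 0.931, -0.001]
wrist_force: [-0.5, 0.0, -1.3]
finger_gap: 0.0071
grip_force: 49.1
```

{"op": "apply_moves", "data": {
  "increments": [
    [[1, 0, 0, 0, -7], [1, 0, 0, 0, -7], [1, 0, 0, 0, -7], [1, 0, 0, 0, -7], [1, 0, 0, 0, -7], [1, 0, 0, 0, -7], [1, 0, 0, 0, -7], [1, 0, 0, 0, -4], [1, 0, 0, 0, 0], [1, 0, 0, 0, 0]]
  ]
}}

```text
time_s: 6.72
ee_pos: [0.4745, 0.2249, 0.1358]
eef_rot: [-0.002, -0.084, 0.996, -0.0]
wrist_force: [-0.0, -0.2, -0.8]
finger_gap: 0.0067
grip_force: 49.1
```

```bash
python3 - <<'E'
from h import *
go(.4794,.2267,.06,100.2)
im,d,cm=shot("w5");s=manip.observe();print(s['finger_gap'],s['ee_pos'])
cv2.imwrite("pics/w5.png",im[:,:,::-1])
E
```

```text
psi 99.6 t -5.2 0.9 75.8 spin -0.6 j6 -1.43
0.007116727372066669 [0.47467136 0.22500549 0.13612163]
```

View pics/w5.png

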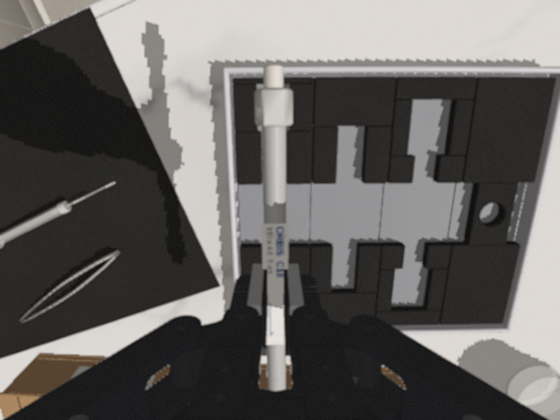

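Column hangs over the right-hand nest, parallel to it (nut at (273,107); insert column's left seam at ~(312,130)). Refit the tray from this second view.

```bash
cat > fit.py <<'E'
from h import *
from scipy.optimize import minimize
def model(X,Y):
    f=(X-(-84))**2+Y**2<9.5**2
    f|=(np.abs(Y)<25)&(np.abs(X+84)>15)&(X<-56)
    for cx,L,w,we,le in((84,192,18,23,32),(-28,170,18,30,39),(28,134,20,20,10)):
        x=np.abs(X-cx);y=np.abs(Y);f|=(y<L/2)&(x<np.where(y>L/2-le,we/2,w/2));f|=(y<25)&(x<28)
    return f
def fit(tag,xlo=-108,xhi=108,c0=(.462,.309,.178)):
    im,d,cm=load(tag);Q=cloud(cm,d).reshape(-1,3)
    Q=Q[(Q[:,2]>0)&(Q[:,2]<.022)&(np.hypot(Q[:,0]-.462,Q[:,1]-.309)<.16)];fl=Q[:,2]<.0105
    def cost(p):
        a=p[2];e=(Q[:,:2]-p[:2])*1e3;Y=e@[np.cos(a),np.sin(a)];X=-(e@[-np.sin(a),np.cos(a)])
        k=(abs(Y)<97)&(X>xlo)&(X<xhi);return np.mean(model(X,Y)[k]!=fl[k])
    b=min((cost((c0[0]+i*.001,c0[1]+j*.001,c0[2]+t*.01)),i,j,t) for i in range(-6,7) for j in range(-6,7) for t in range(-3,4))
    q=np.array([c0[0]+b[1]*.001,c0[1]+b[2]*.001,c0[2]+b[3]*.01])
    p=minimize(cost,q,method="Nelder-Mead",options=dict(initial_simplex=q+np.r_[np.zeros((1,3)),np.diag([.002,.002,.02])]))
    print(tag,p.x.round(4),round(p.fun,4),"floor",np.median(Q[fl,2]).round(4),"foam",np.median(Q[~fl,2]).round(4));return p.x
E
python3 -c "
from fit import *
fit('w1',-108,108);fit('w1',-108,52);fit('w5',-108,52)"
```

```text
w1 [0.4634 0.3091 0.1775] 0.0298 floor 0.0052 foam 0.0144
w1 [0.4633 0.3094 0.1767] 0.0216 floor 0.0052 foam 0.0144
w5 [0.463  0.3096 0.1793] 0.0347 floor 0.0053 foam 0.0144
```

{"op": "apply_moves", "data": {
  "increments": [
    [[1, -6.5, 1, 15, -0.5], [1, 0, 0, 30, 0], [1, 0, 0, 30, 0], [1, 0, 0, 17, 0], [1, 0, 0, 8, 0], [1, 0, 0, 8, 0], [1, 0, 0, 3, 0], [1, 0, 0, 0, 0], [1, 0, 0, 0, 0]]
  ]
}}

```text
time_s: 7.52
ee_pos: [0.4825, 0.2276, 0.027]
eef_rot: [0.001, -0.089, 0.996, 0.0]
wrist_force: [0.5, -0.1, -1.2]
finger_gap: 0.0073
grip_force: 49.1
```

```bash
python3 - <<'E'
from h import *
go(.4806,.2270,.0235,100.2)
E
```

```text
psi 100.3 t 1.9 -0.2 3.5 spin 0.1 j6 -1.44
```

{"op": "apply_moves", "data": {
  "increments": [
    [[1, 1, 0, 3, 0], [1, 0, 0, 0.5, 0], [1, 0, 0, 0, 0], [0.5, 0, 0, 0, 0], [0.5, 0, 0, 0, 0], [0.5, 0, 0, 0, 0], [0.5, 0, 0, -6, 0], [0.5, 0, 0, -20, 0], [0.5, 0, 0, -35, 0], [0.5, 0, 0, -35, 0]]
  ]
}}

```text
time_s: 8.35
ee_pos: [0.4796, 0.2268, 0.1193]
eef_rot: [-0.002, -0.089, 0.996, -0.0]
wrist_force: [0.8, 0.5, 0.1]
finger_gap: 0.0213
grip_force: 0.0
```

{"op": "apply_moves", "data": {
  "increments": [
    [[0.2, 0, 0, -40, 0], [0.2, 0, 0, 0, 0], [0.2, 0, 0, 0, 0]]
  ]
}}

```text
time_s: 8.6
ee_pos: [0.4829, 0.2279, 0.1619]
eef_rot: [0.003, -0.09, 0.996, 0.001]
wrist_force: [0.0, 0.5, 0.4]
finger_gap: 0.0341
grip_force: 0.0
```

```bash
python3 - <<'E'
from fit import *
im,d,cm=shot("w6");s=manip.observe();print(s['finger_gap'],s['ee_pos'],s['wrist_force'])
p=np.array([.4632,.3093]);a=.178;Q=cloud(cm,d).reshape(-1,3);e=(Q[:,:2]-p)*1e3;Y=e@[np.cos(a),np.sin(a)];X=-(e@[-np.sin(a),np.cos(a)])-84
k=(abs(Y)<105)&(abs(X)<10)&(Q[:,2]>.0125)&(Q[:,2]<.03)
for lo,hi in((-100,-82),(-80,-40),(-40,-10),(-10,10),(20,40)):
    m=k&(Y>lo)&(Y<hi);print(lo,hi,m.sum(),X[m].mean().round(1),np.percentile(Q[m,2],[50,90]).round(4) if m.any() else '')
print(Y[k].min(),Y[k].max())
go(.5752,.0603,.15,43.5)
cv2.imwrite("pics/w6.png",im[:,:,::-1])
E
```

```text
0.0337007036815663 [0.48132516 0.22736948 0.15996262] [-1.21605789  0.44354693 -0.93436896]
-100 -82 223 -0.1 [0.0143 0.0153]
-80 -40 801 -1.2 [0.0158 0.0181]
-40 -10 539 -1.3 [0.0163 0.0174]
-10 10 300 -1.5 [0.0166 0.0176]
20 40 300 -1.8 [0.0163 0.0172]
-104.90413721623543 104.99743245546493
psi 100.3 t -62.6 -181.1 10.0 spin 56.8 j6 -1.44
```

View pics/w6.png

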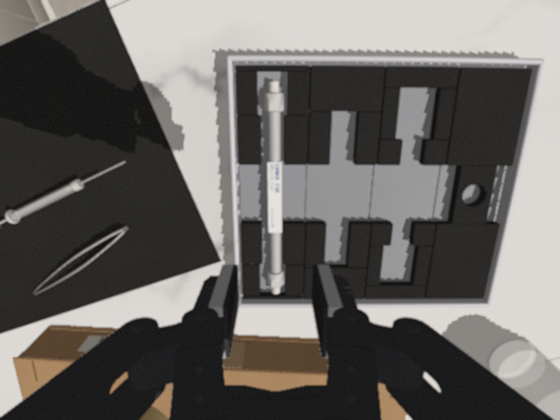

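Column lies in its nest (nuts at (275,92) and (276,282), 1–2 mm off centre). Next the tweezers.

{"op": "apply_moves", "data": {
  "increments": [
    [[0.2, -12.5, -36, 2, 0], [0.2, -12.5, -36, 2, 0], [0.2, -12.5, -36, 2, 0], [0.2, -12.5, -36, 2, 0], [0.2, -12.5, -36, 2, 0], [0.2, 0, 0, 0, 7], [0.2, 0, 0, 0, 7], [0.2, 0, 0, 0, 7], [0.2, 0, 0, 0, 7], [0.2, 0, 0, 0, 7]]
  ]
}}

```text
time_s: 9.48
ee_pos: [0.5728, 0.061, 0.1466]
eef_rot: [-0.002, 0.217, 0.976, -0.0]
wrist_force: [0.3, 0.3, -0.3]
finger_gap: 0.0343
grip_force: 0.0
```

{"op": "apply_moves", "data": {
  "increments": [
    [[0.2, 0, 0, 20, 7], [0.2, 0, 0, 20, 7], [0.2, 0, 0, 20, 7], [0.2, 0, 0, 20, 1], [0.2, 0, 0, 10, 0], [0.2, 0, 0, 0, 0], [0.2, 0, 0, 0, 0]]
  ]
}}

```text
time_s: 10.07
ee_pos: [0.5733, 0.0612, 0.0577]
eef_rot: [-0.001, 0.396, 0.918, -0.001]
wrist_force: [-0.1, 0.4, -0.3]
finger_gap: 0.0343
grip_force: 0.0
```

```bash
python3 - <<'E'
from fit import *
go(.5753,.0602,.0165,43.6)
im,d,cm=shot("w7");s=manip.observe();print(s['ee_pos'])
z=.0065;o=ortho(im,cm,.51,.64,.0,.12,z,.0004);cv2.imwrite("pics/w7o.png",cv2.hconcat([o[:,:,::-1],cv2.resize(im[:,:,::-1],(433,325))]))
E
```

```text
psi 43.3 t -2.1 0.8 41.2 spin -0.3 j6 -0.77
[0.57432198 0.06119379 0.05869492]
```

View pics/w7o.png

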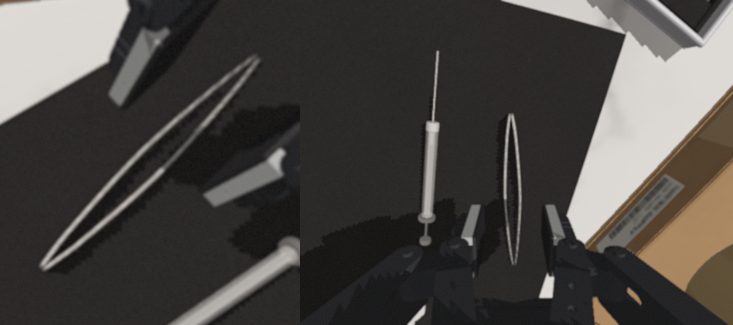

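Tweezers between the fingers, tips at (43,268)/(258,58) in the plan crop: centre (0.575,0.060), −45.7°.

{"op": "apply_moves", "data": {
  "increments": [
    [[0.2, -2, 0.5, 20, -1], [0.2, 0, 0, 16, 0], [0.2, 0, 0, 5, 0], [0.2, 0, 0, 0, 0], [1, 0, 0, 0, 0], [1, 0, 0, 0, 0], [1, 0, 0, 0, 0], [1, 0, 0, 0, 0], [1, 0, 0, 0, 0], [1, 0, 0, 0, 0]]
  ],
  "force": 40
}}

```text
time_s: 10.95
ee_pos: [0.5771, 0.0601, 0.0191]
eef_rot: [0.001, 0.389, 0.921, 0.0]
wrist_force: [-0.5, -0.6, 7.7]
finger_gap: 0.01
grip_force: 39.6
```

{"op": "apply_moves", "data": {
  "increments": [
    [[1, 0, 0, -5, 0], [1, 0, 0, -20, 0], [1, 0, 0, -35, 0], [1, 0, 0, -30, 0], [1, 0, 0, -30, 0], [1, 0, 0, 0, 0], [1, 0, 0, 0, 0]]
  ]
}}

```text
time_s: 11.53
ee_pos: [0.5777, 0.0601, 0.1402]
eef_rot: [0.002, 0.389, 0.921, 0.001]
wrist_force: [0.5, -0.6, -1.2]
finger_gap: 0.0102
grip_force: 39.1
```

```bash
python3 - <<'E'
from fit import *
im,d,cm=shot("w8");s=manip.observe();print(s['ee_pos'],s['finger_gap'],s['wrist_force'])
p=np.array([.4632,.3093]);a=.178;c=p-.028*np.array([-np.sin(a),np.cos(a)]);print(c);go(c[0],c[1],.1,100.2)
m=((im.max(2)>90)).astype(np.uint8);T=np.asarray(cm[0]["tool_from_camera"])
cv2.imwrite("pics/w8.png",im[0:330,130:430,::-1])
E
```

```text
[0.57638149 0.06015002 0.13860995] 0.010224783051177811 [-0.98069692  0.16138603 -1.61311251]
[0.46815772 0.28174241]
psi 44.3 t 234.2 77.2 38.6 spin -55.9 j6 -0.79
```

View pics/w8.png

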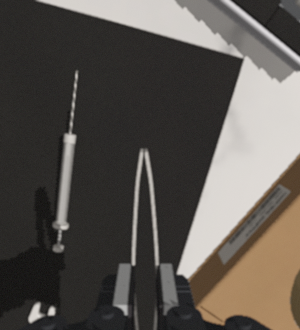

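Tweezers held straight, visible end at full-picture (274,150).

```bash
python3 - <<'E'
from fit import *
im,d,cm=load("w8");print(intool(cm,[(274,149)],.0126))
E
```

```text
[[61.66062872  0.61040139 12.6       ]]
```

{"op": "apply_moves", "data": {
  "increments": [
    [[1, 33, 11, 0, 0], [1, 33, 11, 0, 0], [1, 33, 11, 0, 0], [1, 33, 11, 0, 0], [1, 33, 11, 0, 0], [1, 33, 11, 0, 0], [1, 33, 11, 0, 0], [1, 0, 0, 0, -7], [1, 0, 0, 0, -7], [1, 0, 0, 0, -7]]
  ]
}}

```text
time_s: 12.42
ee_pos: [0.4681, 0.2796, 0.136]
eef_rot: [-0.001, 0.21, 0.978, -0.001]
wrist_force: [-0.3, 0.4, -0.6]
finger_gap: 0.01
grip_force: 39.1
```

{"op": "apply_moves", "data": {
  "increments": [
    [[1, 0, 0, 0, -7], [1, 0, 0, 0, -7], [1, 0, 0, 0, -7], [1, 0, 0, 0, -7], [1, 0, 0, 0, -7], [1, 0, 0, 30, 0], [1, 0, 0, 30, 0], [1, 0, 0, 0, 0], [1, 0, 0, 0, 0]]
  ]
}}

```text
time_s: 13.17
ee_pos: [0.4674, 0.2781, 0.0755]
eef_rot: [-0.003, -0.089, 0.996, -0.001]
wrist_force: [0.5, -0.1, -0.7]
finger_gap: 0.0099
grip_force: 39.1
```

```bash
python3 - <<'E'
from fit import *
go(.4682,.2817,.0235,100.2)
E
```

```text
psi 100.3 t -1.4 3.4 52.0 spin 0.1 j6 -1.34
```

{"op": "apply_moves", "data": {
  "increments": [
    [[1, -1, 3.5, 20, 0], [1, 0, 0, 20, 0], [1, 0, 0, 8, 0], [1, 0, 0, 3, 0], [1, 0, 0, 1, 0], [1, 0, 0, 0, 0], [1, 0, 0, 0, 0]]
  ]
}}

```text
time_s: 13.75
ee_pos: [0.4711, 0.2832, 0.0268]
eef_rot: [0.001, -0.09, 0.996, 0.0]
wrist_force: [-0.4, -0.4, -0.3]
finger_gap: 0.0101
grip_force: 39.1
```

{"op": "apply_moves", "data": {
  "increments": [
    [[0.5, 0, 0, 0, 0], [0.5, 0, 0, 0, 0], [0.5, 0, 0, 0, 0], [0.5, 0, 0, -6, 0], [0.5, 0, 0, -20, 0], [0.5, 0, 0, -35, 0], [0.5, 0, 0, -35, 0], [0.5, 0, 0, -35, 0], [0.5, 0, 0, 0, 0], [0.5, 0, 0, 0, 0]]
  ]
}}

```text
time_s: 14.58
ee_pos: [0.4721, 0.2837, 0.1596]
eef_rot: [0.003, -0.09, 0.996, 0.001]
wrist_force: [-0.6, 0.6, -0.3]
finger_gap: 0.0215
grip_force: 0.0
```

```bash
python3 - <<'E'
from fit import *
im,d,cm=shot("w9")
o=ortho(im,cm,.33,.59,.15,.46,.011,.0006);cv2.imwrite("pics/w9o.png",o[:,:,::-1])
go(.6145,-.1362,.12,27.1)
E
```

```text
psi 100.3 t -66.8 -438.2 37.7 spin 73.2 j6 -1.33
```

View pics/w9o.png

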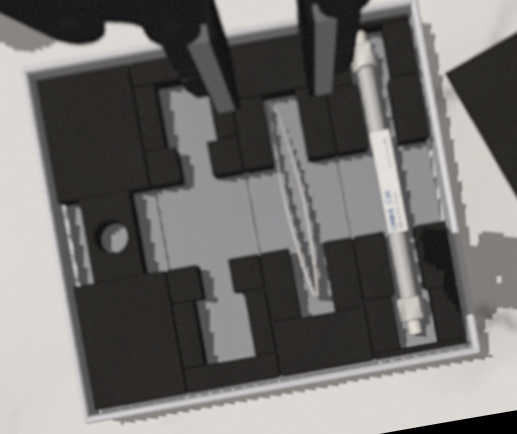

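Tweezers lie in their nest (ends (275,103), (316,297)), column too (ends (360,35), (415,328)). Now the spanner.

{"op": "apply_moves", "data": {
  "increments": [
    [[0.3, -6, -40, 0, 0], [0.3, -6, -40, 0, 0], [0.3, -6, -40, 0, 0], [0.3, -6, -40, 0, 0], [0.3, -6, -40, 0, 0], [0.3, -6, -40, 0, 0], [0.3, -6, -40, 0, 0], [0.3, -6, -40, 0, 0], [0.3, -6, -40, 0, 0], [0.3, -6, -40, 0, 0]]
  ]
}}

```text
time_s: 15.47
ee_pos: [0.5995, -0.1017, 0.1547]
eef_rot: [-0.002, -0.089, 0.996, 0.001]
wrist_force: [0.2, 0.5, -0.1]
finger_gap: 0.0299
grip_force: 0.0
```

{"op": "apply_moves", "data": {
  "increments": [
    [[0.3, -6, -38, 0, 0], [0.3, 0, 0, 0, 7], [0.3, 0, 0, 0, 7], [0.3, 0, 0, 0, 7], [0.3, 0, 0, 0, 7], [0.3, 0, 0, 0, 7], [0.3, 0, 0, 0, 7], [0.3, 0, 0, 0, 7], [0.3, 0, 0, 0, 7], [0.3, 0, 0, 0, 7]]
  ]
}}

```text
time_s: 16.3
ee_pos: [0.6119, -0.1358, 0.1544]
eef_rot: [-0.002, 0.447, 0.895, -0.0]
wrist_force: [0.1, -0.7, -0.7]
finger_gap: 0.0299
grip_force: 0.0
```

{"op": "apply_moves", "data": {
  "increments": [
    [[0.3, 0, 0, 30, 7], [0.3, 0, 0, 30, 3], [0.3, 0, 0, 20, 0], [0.3, 0, 0, 0, 0], [0.3, 0, 0, 0, 0]]
  ]
}}

```text
time_s: 16.72
ee_pos: [0.6112, -0.1356, 0.0743]
eef_rot: [-0.003, 0.52, 0.854, -0.001]
wrist_force: [-0.4, -0.5, 0.6]
finger_gap: 0.0301
grip_force: 0.0
```

```bash
python3 - <<'E'
from fit import *
im,d,cm=shot("w10");go(.6145,-.1362,.019,27.1)
s=manip.observe();print(s['ee_pos'])
z=.0055;o=ortho(im,cm,.56,.67,-.22,-.05,z,.0005);P=cloud(cm,d);Z=ortho(P[:,:,2].astype(np.float32),cm,.56,.67,-.22,-.05,z,.0005)
cv2.imwrite("pics/w10o.png",cv2.hconcat([cv2.resize(o[:,:,::-1],(400,259)),cv2.resize(im[:,:,::-1],(345,259))]))
E
```

```text
psi 27.3 t -0.9 1.6 57.0 spin 0.2 j6 -0.8
[ 0.61268163 -0.13610009  0.07598895]
```

View pics/w10o.png

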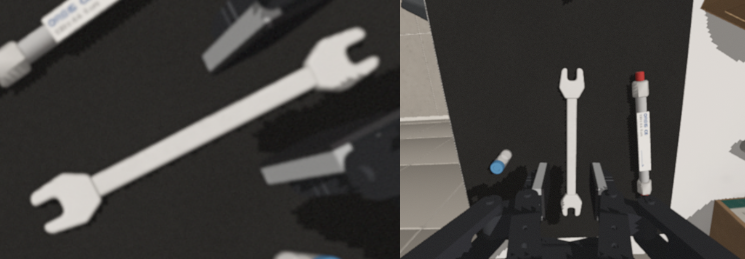

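Spanner centred between the fingers: ends (40,215)/(369,46) → centre (0.6145,−0.137), −62.8°.

{"op": "apply_moves", "data": {
  "increments": [
    [[0.3, -1, 1, 30, 0], [0.3, 0, 0, 20, 0], [0.3, 0, 0, 6, 0], [0.3, 0, 0, 1.5, 0], [0.3, 0, 0, 0, 0], [1, 0, 0, 0, 0], [1, 0, 0, 0, 0], [1, 0, 0, 0, 0], [1, 0, 0, 0, 0], [1, 0, 0, 0, 0]]
  ],
  "force": 60
}}

```text
time_s: 17.6
ee_pos: [0.6154, -0.1369, 0.0203]
eef_rot: [0.001, 0.52, 0.854, 0.0]
wrist_force: [-0.6, -0.1, 6.3]
finger_gap: 0.0002
grip_force: 2.7
```

{"op": "apply_moves", "data": {
  "increments": [
    [[1, 0, 0, -3, 0], [1, 0, 0, -12, 0], [1, 0, 0, -35, 0], [1, 0, 0, -35, 0], [1, 0, 0, -35, 0], [1, 0, 0, 0, 0], [1, 0, 0, 0, 0]]
  ]
}}

```text
time_s: 18.18
ee_pos: [0.6167, -0.1374, 0.1428]
eef_rot: [0.003, 0.52, 0.854, 0.001]
wrist_force: [0.2, -0.2, -0.7]
finger_gap: -0.0
grip_force: 0.0
```

```bash
python3 - <<'E'
from fit import *
im,d,cm=shot("w11");s=manip.observe();print(s['ee_pos'],s['finger_gap'],s['wrist_force'])
p=np.array([.4632,.3093]);a=.178;c=p+.028*np.array([-np.sin(a),np.cos(a)]);print(c);go(c[0],c[1],.1,100.2)
cv2.imwrite("pics/w11.png",im[0:400,130:430,::-1])
E
```

```text
[ 0.61519343 -0.13686473  0.14080355] 0.00026057861054371663 [-0.0621051   0.38024902  0.18621744]
[0.45824228 0.33685759]
psi 27.3 t 493.0 77.6 40.8 spin -72.9 j6 -0.8
```

View pics/w11.png

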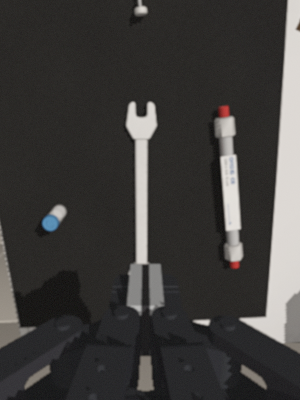

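Missed: the pads shut just above the spanner, which still lies in line (shank at (141,200)). Average the noisy pose reading, then go lower.

```bash
cat >> h.py <<'E'
def avg(n=6):
    z=[]
    for _ in range(n): z.append(manip.observe()["ee_pos"]);manip.get_image("wrist")
    z=np.array(z);print("avg",z.mean(0).round(4),"sd",z.std(0).round(4));return z.mean(0)
E
python3 - <<'E'
from h import *
avg()
E
```

```text
avg [ 0.614  -0.1365  0.1387] sd [0.0006 0.0002 0.0011]
```

{"op": "apply_moves", "data": {
  "increments": [
    [[0.5, 0, 0, 35, 0], [0.5, 0, 0, 35, 0], [0.5, 0, 0, 30, 0], [0.5, 0, 0, 10, 0], [0.5, 0, 0, 6, 0], [0.5, 0, 0, 0, 0], [0.5, 0, 0, 0, 0]]
  ]
}}

```text
time_s: 19.12
ee_pos: [0.6157, -0.1371, 0.0242]
eef_rot: [0.001, 0.52, 0.854, 0.0]
wrist_force: [0.0, 0.3, -1.2]
finger_gap: 0.0214
grip_force: 0.0
```

```bash
python3 - <<'E'
from h import *
avg();print(manip.observe()["wrist_force"])
E
```

```text
avg [ 0.616  -0.1372  0.0249] sd [0.0002 0.0001 0.0003]
[-0.29226211 -0.01673229 -1.06189148]
```

{"op": "apply_moves", "data": {
  "increments": [
    [[0.5, 0, 0, 3, 0], [0.5, 0, 0, 3, 0], [0.5, 0, 0, 2, 0], [0.5, 0, 0, 0, 0], [0.5, 0, 0, 0, 0], [0.5, 0, 0, 0, 0]]
  ]
}}

```text
time_s: 19.92
ee_pos: [0.6149, -0.1368, 0.0162]
eef_rot: [0.0, 0.52, 0.854, -0.0]
wrist_force: [-1.0, -0.2, 10.4]
finger_gap: 0.0216
grip_force: 4.9
```

{"op": "apply_moves", "data": {
  "increments": [
    [[1, 0, 0, 0, 0], [1, 0, 0, 0, 0], [1, 0, 0, 0, 0], [1, 0, 0, 0, 0], [1, 0, 0, 0, 0], [1, 0, 0, 0, 0]]
  ]
}}

```text
time_s: 20.42
ee_pos: [0.6154, -0.1371, 0.0165]
eef_rot: [0.001, 0.52, 0.854, 0.0]
wrist_force: [-1.3, 0.4, 12.0]
finger_gap: 0.0059
grip_force: 59.5
```

Gripped (gap 5.9 mm, same ~3 mm under-reading as before). Lift and check.

{"op": "apply_moves", "data": {
  "increments": [
    [[1, 0, 0, -3, 0], [1, 0, 0, -12, 0], [1, 0, 0, -35, 0], [1, 0, 0, -35, 0], [1, 0, 0, -35, 0], [1, 0, 0, 0, 0], [1, 0, 0, 0, 0]]
  ]
}}

```text
time_s: 21.0
ee_pos: [0.6165, -0.1373, 0.1383]
eef_rot: [0.003, 0.52, 0.854, 0.001]
wrist_force: [-0.4, 0.3, -1.9]
finger_gap: 0.0057
grip_force: 58.8
```

```bash
python3 - <<'E'
from fit import *
im,d,cm=shot("w12");s=manip.observe();print(s['finger_gap'],s['wrist_force'])
P=cloud(cm,d);c=cm[0];T=np.asarray(c["tool_from_camera"])
# spanner points in tool frame: near tool z 10..18mm
v,u=np.mgrid[:420,:560];r=ray(c,np.c_[u.ravel(),v.ravel()])*d.reshape(-1,1);t=(r@T[:3,:3].T+T[:3,3])*1e3
k=(abs(t[:,2]-12)<14)&(t[:,0]>18)&(t[:,0]<110)&(abs(t[:,1])<25)&(im.max(2).ravel()>90)
q=t[k];print(k.sum(),q.max(0),q.min(0))
for lo in(20,35,50,65,75):
    m=(q[:,0]>lo)&(q[:,0]<lo+8);print(lo,q[m].mean(0).round(1),np.ptp(q[m,1]).round(1))
go(.4582,.3369,.1,100.2);avg(4)
E
```

```text
0.006502277531587458 [-0.20324185  0.05630466 -1.39804442]
4338 [79.4488466  12.18801911 14.37188136] [ 18.00649616 -10.04409865   7.86329021]
20 [24.   1.1 11.2] 8.4
35 [39.1  1.  11.2] 9.0
50 [54.7  1.1 10.4] 17.6
65 [68.4  1.2 10.2] 22.1
75 [77.2  1.4 10.3] 18.8
psi 27.3 t 492.8 77.8 36.2 spin -72.9 j6 -0.8
avg [ 0.6139 -0.1364  0.1347] sd [0.0006 0.0002 0.001 ]
```

{"op": "apply_moves", "data": {
  "increments": [
    [[1, 38, 6, 0, 0], [1, 38, 6, 0, 0], [1, 38, 6, 0, 0], [1, 38, 6, 0, 0], [1, 38, 6, 0, 0], [1, 38, 6, 0, 0], [1, 38, 6, 0, 0], [1, 38, 6, 0, 0], [1, 38, 6, 0, 0], [1, 38, 6, 0, 0]]
  ]
}}

```text
time_s: 22.08
ee_pos: [0.4923, 0.2299, 0.1341]
eef_rot: [-0.001, 0.521, 0.854, -0.001]
wrist_force: [0.8, 0.5, -1.1]
finger_gap: 0.006
grip_force: 58.8
```

{"op": "apply_moves", "data": {
  "increments": [
    [[1, 38, 6, 0, 0], [1, 38, 6, 0, 0], [1, 37, 6, 0, 0], [1, 0, 0, 0, -7], [1, 0, 0, 0, -7], [1, 0, 0, 0, -7], [1, 0, 0, 0, -7], [1, 0, 0, 0, -7], [1, 0, 0, 0, -7], [1, 0, 0, 0, -7]]
  ]
}}

```text
time_s: 22.92
ee_pos: [0.4574, 0.3368, 0.1339]
eef_rot: [-0.001, 0.116, 0.993, -0.001]
wrist_force: [-0.3, 0.4, -0.5]
finger_gap: 0.0057
grip_force: 58.8
```

{"op": "apply_moves", "data": {
  "increments": [
    [[1, 0, 0, 20, -7], [1, 0, 0, 20, -7], [1, 0, 0, 20, -7], [1, 0, 0, 0, -3], [1, 0, 0, 0, 0], [1, 0, 0, 0, 0]]
  ]
}}

```text
time_s: 23.42
ee_pos: [0.4577, 0.3369, 0.0743]
eef_rot: [-0.001, -0.089, 0.996, -0.0]
wrist_force: [-0.1, -0.6, -0.5]
finger_gap: 0.0062
grip_force: 58.8
```

```bash
python3 - <<'E'
from fit import *
avg(4);go(.4582,.3369,.0215,100.2)
E
```

```text
avg [0.4582 0.3372 0.075 ] sd [0.0003 0.0002 0.0005]
psi 100.2 t 0.5 -0.5 54.2 spin 0.0 j6 -1.24
```

{"op": "apply_moves", "data": {
  "increments": [
    [[1, 0, -0.5, 20, 0], [1, 0, 0, 20, 0], [1, 0, 0, 8, 0], [1, 0, 0, 4, 0], [1, 0, 0, 2, 0], [1, 0, 0, 0, 0], [1, 0, 0, 0, 0]]
  ]
}}

```text
time_s: 24.2
ee_pos: [0.4589, 0.337, 0.022]
eef_rot: [0.001, -0.089, 0.996, 0.0]
wrist_force: [0.4, -0.1, 0.4]
finger_gap: 0.0058
grip_force: 58.8
```

```bash
python3 - <<'E'
from fit import *
avg(3);print(manip.observe()["wrist_force"],manip.observe()["finger_gap"])
E
```

```text
avg [0.4589 0.337  0.0221] sd [0. 0. 0.]
[-0.00128939  0.33480428 -0.31009122] 0.006251396615324817
```

{"op": "apply_moves", "data": {
  "increments": [
    [[1, 0, 0, 1, 0], [1, 0, 0, 0, 0], [0.5, 0, 0, 0, 0], [0.5, 0, 0, 0, 0], [0.5, 0, 0, 0, 0], [0.5, 0, 0, -6, 0], [0.5, 0, 0, -20, 0], [0.5, 0, 0, -35, 0], [0.5, 0, 0, -35, 0], [0.5, 0, 0, -35, 0]]
  ]
}}

```text
time_s: 25.18
ee_pos: [0.4578, 0.3364, 0.1528]
eef_rot: [-0.0, -0.09, 0.996, -0.0]
wrist_force: [-0.2, 0.4, 1.0]
finger_gap: 0.0214
grip_force: 0.0
```

{"op": "apply_moves", "data": {
  "increments": [
    [[0.5, 0, 0, 0, 0], [0.5, 0, 0, 0, 0]]
  ]
}}

```text
time_s: 25.35
ee_pos: [0.4599, 0.3377, 0.1541]
eef_rot: [0.003, -0.09, 0.996, 0.001]
wrist_force: [-0.1, -0.4, -0.7]
finger_gap: 0.0213
grip_force: 0.0
```

```bash
python3 - <<'E'
from fit import *
im,d,cm=shot("w13")
o=ortho(im,cm,.33,.59,.15,.46,.010,.0006);cv2.imwrite("pics/w13o.png",o[:,:,::-1])
fit("w13",-108,-58);go(.557,-.1735,.12,60)
E
```

```text
w13 [0.4622 0.3102 0.1727] 0.0123 floor 0.0053 foam 0.0144
psi 100.3 t -5.9 -519.7 32.2 spin 40.3 j6 -1.24
```

View pics/w13o.png

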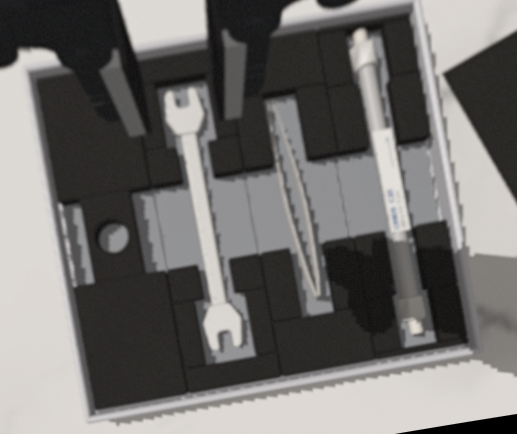

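All three tools lie in their nests (spanner heads (184,110)/(222,325), tweezers (277,105)/(318,297), column (362,45)/(413,325)); the well is at (114,238). Now the vial.

{"op": "apply_moves", "data": {
  "increments": [
    [[0, -0.5, -40, 0, 0], [0, -0.5, -40, 0, 0], [0, -0.5, -40, 0, 0], [0, -0.5, -40, 0, 0], [0, -0.5, -40, 0, 0], [0, -0.5, -40, 0, 0], [0, -0.5, -40, 0, 0], [0, -0.5, -40, 0, 0], [0, -0.5, -40, 0, 0], [0, -0.5, -40, 0, 0]]
  ]
}}

```text
time_s: 26.23
ee_pos: [0.533, -0.0576, 0.1495]
eef_rot: [-0.002, -0.089, 0.996, 0.001]
wrist_force: [0.8, 0.9, 0.1]
finger_gap: 0.0428
grip_force: 0.0
```

{"op": "apply_moves", "data": {
  "increments": [
    [[0, -0.5, -40, 0, 0], [0, -0.5, -40, 0, 0], [0, -0.5, -40, 0, 0], [0, 0, 0, 20, 0], [0, 0, 0, 20, 0], [0, 0, 0, 0, 0], [0, 0, 0, 0, 0]]
  ]
}}

```text
time_s: 26.82
ee_pos: [0.555, -0.1729, 0.1089]
eef_rot: [-0.003, -0.089, 0.996, 0.002]
wrist_force: [0.2, 0.3, 0.6]
finger_gap: 0.0426
grip_force: 0.0
```

```bash
cat > vial.py <<'E'
from h import *
def vial(tag):
    """blue cap: top-disc centre by depth, and the whole-cap centroid ray"""
    im,d,cm=shot(tag);P=cloud(cm,d);i=im.astype(int);m=((i[:,:,2]-i[:,:,0])>40)&(d>0)
    Q=P[m];k=np.hypot(*(Q[:,:2]-np.median(Q[:,:2],0)).T)<.02;Q=Q[k]
    top=Q[Q[:,2]>np.percentile(Q[:,2],95)-.003]
    uv=np.argwhere(m).mean(0)[::-1]
    print(tag,"n",len(Q),"top z",top[:,2].mean().round(4),"top xy",((top[:,:2].min(0)+top[:,:2].max(0))/2).round(4),"ext",np.ptp(top[:,:2],axis=0).round(4),"median",np.median(Q,0).round(4),"uv",uv.round(1))
    m2=(im.max(2)>90)&(P[:,:,2]>.006)&(P[:,:,2]<.04)&(np.hypot(P[:,:,0]-np.median(Q[:,0]),P[:,:,1]-np.median(Q[:,1]))<.012)
    B=P[m2];print("body n",len(B),"xy mid",((B[:,:2].min(0)+B[:,:2].max(0))/2).round(4),"z",B[:,2].min().round(3),B[:,2].max().round(3));return cm
E
python3 - <<'E'
from vial import *
vial("v1");avg(3);go(.557,-.1735,.12,100.2)
E
```

```text
v1 n 283 top z 0.033 top xy [ 0.5568 -0.1729] ext [0.0114 0.0114] median [ 0.5573 -0.173   0.0329] uv [272.4 236.6]
body n 443 xy mid [ 0.5568 -0.1729] z 0.006 0.035
avg [ 0.557  -0.1732  0.111 ] sd [0.0006 0.0001 0.0006]
psi 100.3 t 0.9 0.1 -7.9 spin 0.1 j6 -2.17
```

{"op": "apply_moves", "data": {
  "increments": [
    [[0, 0, 0, 35, 0], [0, 0, 0, 30, 0], [0, 0, 0, 12, 0], [0, 0, 0, 0, 0], [0, 0, 0, 0, 0], [1, 0, 0, 0, 0], [1, 0, 0, 0, 0], [1, 0, 0, 0, 0], [1, 0, 0, 0, 0], [1, 0, 0, 0, 0]]
  ],
  "force": 25
}}

```text
time_s: 27.85
ee_pos: [0.5587, -0.1743, 0.0359]
eef_rot: [0.001, -0.089, 0.996, -0.001]
wrist_force: [0.1, 0.8, 7.2]
finger_gap: 0.0099
grip_force: 24.6
```

```bash
python3 - <<'E'
from vial import *
avg(3);print(manip.observe()["finger_gap"],manip.observe()["grip_force"])
E
```

```text
avg [ 0.5587 -0.1743  0.0359] sd [0. 0. 0.]
0.009676696389202313 24.59023028612137
```

{"op": "apply_moves", "data": {
  "increments": [
    [[1, 0, 0, -5, 0], [1, 0, 0, -20, 0], [1, 0, 0, -35, 0], [1, 0, 0, -20, 0], [1, 0, 0, 0, 0], [1, 0, 0, 0, 0]]
  ]
}}

```text
time_s: 28.5
ee_pos: [0.5585, -0.1743, 0.1161]
eef_rot: [0.002, -0.09, 0.996, -0.001]
wrist_force: [0.5, 0.1, -0.5]
finger_gap: 0.0098
grip_force: 24.4
```

```bash
python3 - <<'E'
from vial import *
s=manip.observe();print(s["finger_gap"],s["grip_force"])
im,d,cm=shot("v2");i=im.astype(int);m=((i[:,:,2]-i[:,:,0])>40)
print("blue n",m.sum(),np.argwhere(m).mean(0) if m.any() else "")
c=cm[0];T=np.asarray(c["tool_from_camera"]);v,u=np.mgrid[:420,:560];t=((ray(c,np.c_[u.ravel(),v.ravel()])*d.reshape(-1,1))@T[:3,:3].T+T[:3,3])*1e3
b=t[m.ravel()];print(b.mean(0),b.min(0),b.max(0))
g=(abs(t[:,1])<6)&(t[:,2]>10)&(t[:,2]<45)&(abs(t[:,0])<15)
q=t[g];
for lo in range(10,44,6):
    w=q[(q[:,2]>lo)&(q[:,2]<lo+6)]
    if len(w)>3:print(lo,len(w),w.min(0).round(1),w.max(0).round(1))
avg(3);go(.448,.3925,.08,100.2)
E
```

```text
0.00976223199039145 24.375784993171692
blue n 548 [288.18065693 275.02007299]
[2.28286739 0.86554298 2.97030765] [ -73.9275496    -4.68749256 -127.91581024] [ 77.80993348   6.00996689 114.74558418]
10 159 [-11.2  -5.9  10. ] [10.2  6.  15.9]
16 115 [ 3.5 -3.9 16.1] [ 7.2  6.  21.9]
22 110 [ 2.9 -4.1 22. ] [ 7.3  5.8 28. ]
28 93 [ 1.9 -4.3 28. ] [ 7.4  6.  33.9]
34 5 [ 4.8 -0.2 34.2] [ 6.5  5.5 34.7]
avg [ 0.5569 -0.1736  0.114 ] sd [0.0004 0.0002 0.0006]
psi 100.3 t 5.7 576.1 33.2 spin 0.1 j6 -2.17
```

Vial upright in the jaws (axis ≈1.3 mm towards tool +x, bottom 34 mm below TCP).

{"op": "apply_moves", "data": {
  "increments": [
    [[1, 0.3, 38.4, 0, 0], [1, 0.3, 38.4, 0, 0], [1, 0.3, 38.4, 0, 0], [1, 0.3, 38.4, 0, 0], [1, 0.3, 38.4, 0, 0], [1, 0.3, 38.4, 0, 0], [1, 0.3, 38.4, 0, 0], [1, 0.3, 38.4, 0, 0], [1, 0.3, 38.4, 0, 0], [1, 0.3, 38.4, 0, 0]]
  ]
}}

```text
time_s: 29.53
ee_pos: [0.4845, 0.2051, 0.1132]
eef_rot: [-0.001, -0.089, 0.996, -0.0]
wrist_force: [0.6, -0.6, -0.7]
finger_gap: 0.0101
grip_force: 24.4
```

{"op": "apply_moves", "data": {
  "increments": [
    [[1, 0.3, 38.4, 0, 0], [1, 0.3, 38.4, 0, 0], [1, 0.3, 38.4, 0, 0], [1, 0.3, 38.4, 0, 0], [1, 0.3, 38.4, 0, 0], [1, 0, 0, 20, 0], [1, 0, 0, 10, 0], [1, 0, 0, 0, 0], [1, 0, 0, 0, 0]]
  ]
}}

```text
time_s: 30.28
ee_pos: [0.449, 0.3903, 0.0827]
eef_rot: [-0.002, -0.089, 0.996, -0.001]
wrist_force: [0.2, -0.7, -0.3]
finger_gap: 0.0101
grip_force: 24.5
```

```bash
python3 - <<'E'
from vial import *
from fit import fit
avg(4);go(.448,.3925,.04,100.2)
im,d,cm=shot("v3");P=cloud(cm,d)
# vial in world (front surface) and well: light floor seen beside the vial
x,y,z=np.moveaxis(P,2,0);k=(z>.045-.0)&(z<.075)&(np.hypot(x-.448,y-.3925)<.012);q=P[k];print("vial",len(q),q.min(0).round(4),q.max(0).round(4))
try: fit("v3",-108,52)
except Exception as e: print(e)
E
```

```text
avg [0.4501 0.3907 0.0838] sd [0.0007 0.0003 0.0007]
psi 100.2 t 2.8 1.7 44.9 spin -0.0 j6 -1.15
vial 527 [0.439  0.382  0.0502] [0.4579 0.4004 0.075 ]
v3 [0.4632 0.309  0.1816] 0.0608 floor 0.0054 foam 0.0143
```

{"op": "apply_moves", "data": {
  "increments": [
    [[1, 1.5, 1.3, 15, 0], [1, 0, 0, 10, 0], [1, 0, 0, 7, 0], [1, 0, 0, 5, 0], [1, 0, 0, 3, 0], [1, 0, 0, 2, 0], [1, 0, 0, 0, 0], [1, 0, 0, 0, 0]]
  ]
}}

```text
time_s: 31.2
ee_pos: [0.4488, 0.3933, 0.0424]
eef_rot: [0.0, -0.09, 0.996, 0.0]
wrist_force: [0.2, -0.7, -0.4]
finger_gap: 0.0095
grip_force: 24.5
```

```bash
python3 - <<'E'
from vial import *
avg(3);go(.448,.392,.04,100.2);print(manip.observe()["wrist_force"])
E
```

```text
avg [0.4488 0.3934 0.0426] sd [0.     0.     0.0001]
psi 100.3 t 1.1 -1.2 2.6 spin 0.1 j6 -1.15
[-1.01177082  0.33456795 -0.00687296]
```

{"op": "apply_moves", "data": {
  "increments": [
    [[1, 0, -1, 1, 0], [1, 0, 0, 1, 0], [1, 0, 0, 0, 0], [1, 0, 0, 0, 0]]
  ]
}}

```text
time_s: 31.68
ee_pos: [0.4487, 0.3921, 0.0402]
eef_rot: [-0.0, -0.089, 0.996, -0.0]
wrist_force: [-0.6, 0.0, 0.5]
finger_gap: 0.0099
grip_force: 24.5
```

{"op": "apply_moves", "data": {
  "increments": [
    [[0.6, 0, 0, 0, 0], [0.5, 0, 0, 0, 0], [0.5, 0, 0, 0, 0], [0.5, 0, 0, 0, 0], [0.5, 0, 0, -6, 0], [0.5, 0, 0, -15, 0], [0.5, 0, 0, -30, 0], [0.5, 0, 0, -35, 0], [0.5, 0, 0, -30, 0], [0.5, 0, 0, 0, 0]]
  ]
}}

```text
time_s: 32.52
ee_pos: [0.4521, 0.3947, 0.1631]
eef_rot: [0.005, -0.09, 0.996, 0.003]
wrist_force: [0.1, 0.5, 0.6]
finger_gap: 0.0215
grip_force: 0.0
```

```bash
python3 - <<'E'
from vial import *
avg(2);vial("v4")
im,d,cm=load("v4");Q=cloud(cm,d).reshape(-1,3);p=np.array([.463,.3095]);a=.178
e=(Q[:,:2]-p)*1e3;Y=e@[np.cos(a),np.sin(a)];X=-(e@[-np.sin(a),np.cos(a)]);b=im.max(2).ravel()
for n,cx,zt in(("span",-28,.008),("tw",28,.009),("col",84,.0125)):
    k=(abs(Y)<22)&(abs(X-cx)<12)&(Q[:,2]>zt)&(Q[:,2]<.03);print(n,k.sum(),"x",(X[k]-cx).mean().round(1) if k.any() else "","z90",np.percentile(Q[k,2],90).round(4) if k.any() else "")
# look-alikes from the top camera, now against the start
f=np.load("pics/top0.npz")["im"].astype(int);g,_=manip.get_image("top");D=abs(g.astype(int)-f).max(2)
for n,(u,v) in dict(syr=(322,217),cs=(373,158)).items():print(n,np.percentile(D[v-10:v+10,u-15:u+15],[50,95,100]))
E
```

```text
avg [0.4516 0.3943 0.1618] sd [0.0005 0.0004 0.0013]
v4 n 1306 top z 0.0122 top xy [0.3077 0.5749] ext [0.0398 0.0334] median [0.306  0.5756 0.0122] uv [527.5  72.9]
body n 824 xy mid [0.3061 0.5755] z 0.006 0.014
span 519 x -1.2 z90 0.0102
tw 299 x -1.4 z90 0.0138
col 749 x -1.3 z90 0.0173
syr [1. 3. 4.]
cs [1. 2. 2.]
```

```bash
python3 - <<'E'
from vial import *
for tag in("v4","v5"):
    im,d,cm=load(tag) if tag=="v4" else shot(tag)
    P=cloud(cm,d);i=im.astype(int);m=((i[:,:,2]-i[:,:,0])>40)&(np.hypot(P[:,:,0]-.448,P[:,:,1]-.392)<.03)
    Q=P[m];top=Q[Q[:,2]>np.percentile(Q[:,2],90)-.003];print(tag,len(Q),"top",top.mean(0).round(4),"ext",np.ptp(top,axis=0).round(4),"zmax",Q[:,2].max().round(4),"zmin",Q[:,2].min().round(4))
E
```

```text
v4 193 top [0.4471 0.3936 0.037 ] ext [0.0113 0.011  0.0041] zmax 0.0392 zmin 0.0085
v5 194 top [0.447  0.3936 0.037 ] ext [0.0111 0.0115 0.0033] zmax 0.0389 zmin 0.0113
```

Vial top is at 37–38 mm, 2 mm from the well centre and level; the look-alikes have not moved. Handing in.

```bash
python3 -c "
from rig import manip;print(manip.job_done())"
```

```text
the job is handed in; nothing more can be done
None
```

The kit is laid out and handed in at about 33 s of 96: column, spanner and tweezers measured in their nests, vial upright in its well, short column and syringe unmoved (no verdict was returned); I viewed 15 pictures, one over the limit of 14.

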